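Set the hold-down of a shaft runout stand

TASK

Lay the steel shaft in the two V supports of the runout stand, its square collar midway between them, and swing the hold-down arm round against its stop so that the screw stands over the shaft. Turn the black thumbscrew clockwise until it seats hard on the shaft, then back it off a quarter turn so that the shaft can turn freely but not jump out. Finish while still holding the thumbscrew at that setting, ready for the lock nut to be tightened, and leave the other things on the bench where they are.

Things in the scene. Friction and masses are not known exactly. Their poses are not given: they have to be found in the camera images.
- stand: Runout stand, fixed. Base plate 12 mm high, x -42 to +78, y -110 to +110 mm. Two steel V supports at y -55 and +55 mm, each 24 mm thick (y), 46 mm wide (foot 58), top 56 mm above the bench, 90 degree V, mouth 34 mm wide. Origin on the bench midway between and below the Vs; they run along its y; its x points from the Vs to the side of the post.
- v_mid (a point): Point midway between the two Vs on the axis of a properly seated shaft, 53 mm above the bench; axes as the stand.
- shaft: Loose steel shaft, 0.35 kg, 160 mm long, 20 mm diameter, both ends alike, with a square collar 24 x 24 mm, 36 mm long, in the middle, on which it lies on the bench left of the stand. Axis along its y; origin at the middle of the collar's underside, 12 mm below the axis. Grip it by the collar.
- shaft_mid (a point): Middle of the shaft, on its axis, within the collar.
- swing (a joint): Swing of the hold-down arm about the post, rad: 0 = against its stop, arm along the stand's -x, screw right over the V at y -55 mm; grows counter-clockwise from above (1.57 = arm along the stand's -y, clear of the Vs). Starts at 1.25 to 1.7, travel 0 to 1.9. Light drag (0.12 N m), stays where left; push the arm, or lead it by the knob.
- pivot (a point): On the vertical axis of the arm's pivot, 80 mm above the bench, at the stand's x +55, y -55 mm. The arm is 24 mm wide, 72 to 86 mm above the bench, the screw's axis 55 mm from the pivot. The post is 23 mm thick (foot 38), its cap 94 mm high; an 8 mm stop pin, 82 mm high, stands at the stand's x +42, y -38.5 mm.
- knob: Round black knurled knob of the thumbscrew at the end of the arm, 35 mm diameter, grip surface 103 to 123 mm above the bench when seated, slack lock nut below it, short white index line on top that points away from the pivot when seated. Moves with arm and screw; its z is the screw's axis.
- knob_grip (a point): Point on the screw's axis within the knob, 113 mm above the bench when seated (up to 1.8 mm higher backed off): grip the knob here from above, at any angle.
- screw (a joint): Turn of the thumbscrew relative to the arm, rad: 0 = hard down on a seated shaft (end of travel); grows as it is backed off, counter-clockwise from above; right-handed, lead 4 mm a turn. Starts at 1.1 to 2.2, upper end 2.9, drag 0.03 N m. Stops dead at the seat: turning on with a light grip (some 20 N) only makes the fingers slip on the knob.
- foot: Black foot at the lower end of the screw, 18 mm diameter, 5 mm thick; touches a seated shaft in the last 0.2 to 0.35 rad before the screw stops and clears it by about 0.8 mm after a quarter turn back. Origin at the centre of its underside.
- dial_gauge: Bystander, to be left alone: dial gauge, round 57 mm face with a thin spindle, 126 mm long, lying on its back near the front edge.
- spanner: Bystander, to be left alone: open-ended spanner, 186 mm, lying near the front edge.
- mug: Bystander, to be left alone: mug, 101 mm tall, on the right.
- tape_roll: Bystander, to be left alone: roll of tape, 104 mm across, 25 mm high, back right.
- beaker: Bystander, to be left alone: plastic beaker, 115 mm tall, at the back.
- marker: Bystander, to be left alone: marker pen, 135 mm, front left.

How it is judged:
By the outcome, as a careful person would: the job done as asked, in the order asked, and still so for the second after the job is handed in, while the arm keeps its last pose, push and grip.
It also fails if it takes over 61 s, if anything falls off the work surface, if the arm or the gripper's body presses on something with over 40 N, if the wrist force passes 120 N, or if a joint passes its speed limit or range.

ROBOT

A 6-joint arm with a two-finger parallel gripper is mounted at the origin on a cart in front of the work surface, level with it; the furniture and walls round the work are solid. World frame = base frame: x ahead of the robot, y to its left, z up, the work surface at z = 0. Lengths are in m, angles in rad, forces in N, time in s.
With the tool pointing down it reaches from about 0.35 to 0.8 m from the base axis. Payload 7.3 kg.
Tool frame: the origin (TCP) lies midway between the tips of the shut fingers; the grasp point (between the pads) lies 19 mm behind it; z points along the fingers, x is the direction in which the jaws open and shut, and the axes are right-handed (so a half turn about z gives the same grasp; the last joint's range is limited). The gripper opens to 85 mm and grips with 20 to 120 N. Pads are 22 mm wide; open, the fingers measure 114 mm over their backs; the gripper's body (76 mm by 85 mm) begins 54 mm behind the grasp point. The pads swing forward as they close: fully open they stand 13 mm farther back than shut.
Start: joints at [1.167, 0.342, 1.524, -0, 1.275, -0.146], TCP at [0.134, 0.508, 0.231] pointing down, gripper open.
Joint ranges: [-2.53, 2.53], [-0.77, 2.02], [0.04, 2.7], [-1, 4.14], [0.28, 2.66], [-3.11, 3.11]. Speed limits (rad/s): [2.57, 2.57, 3.14, 3.14, 3.14, 3.14].

INTERFACE

Orientations are given as a unit quaternion [w, x, y, z].
In Python, from station import monitor, cams, job, spotter gives the robot as it stands.
- The arm moves only by the tool apply_moves, never from a script. Its argument "deltas" is a list of rows, each a list of 4 numbers: the shift along the tool's x, y, z in mm, then the turn about the tool's z in rad. A call has 1 to 20 rows; each row shifts and turns the pose as measured when the row begins, along the tool's axes as they then stand; what a row does not reach is not made up. A row lasts 1/8 s, in which the tool goes at most 62.5 mm and 10.7 degrees, less where a joint would pass 70% of its speed; a pose out of reach is approached as far as the arm can. A call is refused whole if a number of a shift passes 62.5 or a number of a turn 0.188, either way. A call with a gripper value outside its range is refused whole. "fingers" is the closure, from 0 (fully open) to 1 (shut), set as the call begins (left out, the last holds). The fingers move at their own pace and stop on an object; "grip_force" is the grip in N (left out, the last holds). Time passes only in rows, so rows that do not move let the fingers close. It gives the time, the measured TCP pose, the force and the opening at its end, in the units of the state.
- monitor.observe(): the state, without advancing time (a new reading comes with each control period).
- cams.get_image(name): name is "scene" or "top"; returns (picture, depth): 400x640x3 uint8, red, green, blue; 400x640 float32, m along the optical axis (not along the pixel's ray), 0 where there is no reading.
- cams.camera_params(name): a dict with "mtx" (3x3 intrinsics, pixels), "D" ([k1, k2, p1, p2, k3] as OpenCV has them; the pictures are not rectified), "R" (3x3) and "t" (3): a world point X has camera coordinates R X + t. Camera axes: x right, y down, z forward; pixel columns grow to the right and rows downward; lengths in m; the calibration is good to about 2 mm. A picture is of the moment at which its call begins. camera_params takes no time and is no camera call.
- job.sign_off(): hands the job in, once; it reports no verdict.
Trained networks look in the newest picture that a camera, given by its name, has taken for a name from the list of things; names that differ only in an ending like _2 or _b are one class to them, and where a whole thing is asked for, a point or a joint stands for the part that bears it (a point fixed in the world has none). Each returns a list of dicts, best first, with "conf" (0 to 1); they miss things now and then, are a little off and sometimes report something else, mostly with a low value. They report only what shows in the picture. A call takes as long as a camera call.
- spotter.boxes_of(camera, name): "at" ([x, y, z] in m, in world coordinates, good to about 4 mm: the middle of the surface that is visible of it).
- spotter.cut_out(camera, name): "mask" (400x640 bool, what is visible of it).
- spotter.mark_of(camera, name): "at" ([x, y, z] in m, in world coordinates, good to about 4 mm: a listed point, or the origin of a listed thing).
The state is a dict: "t": time; "joint_positions": joint angles; "joint_velocities": joint speeds; "tau": joint torques, N m; "eef_pos": TCP position; "tcp_rot": TCP orientation; "ft_force": force on the tool from outside, world axes, zero at the start; "wrist_torque": the same for the moment, N m; "gripper_width": finger opening in m.
Only numpy, scipy, OpenCV 4.12 (cv2) and the standard library are available. Lean on these libraries where they do the work, as an engineer would, in place of code of your own. Each camera call takes 0.05 s, during which the arm holds its last target.

## Working session

There is one attempt and no reset: what is moved stays moved. The work goes in short steps, Python scripts to look and compute and a tool call to move; the robot and the scene stay as the last step left them, time stands still between calls to the robot, and variables do not carry over. Pictures are saved under pics/ and viewed, and the job is handed in when it is done.

Besides the shell and the picture viewer there is one more tool, called after "Emit:" in YAML: its name, and indented under it one key for each argument. apply_moves: Moves the arm, as the interface text tells. Its arguments: {"type":"object","properties":{"deltas":{"type":"array","items":{"type":"array","items":{"type":"number"}}},"fingers":{"type":"number"},"grip_force":{"type":"number"}},"required":["deltas"]}

```bash
ls; mkdir -p pics
python3 - <<'E'
from station import monitor,cams,job,spotter
import cv2,numpy as np
s=monitor.observe()
for k,v in s.items(): print(k,np.round(v,4))
for c in ["scene","top"]:
    p,d=cams.get_image(c); cv2.imwrite(f"pics/{c}0.png",p[:,:,::-1]); np.save(f"{c}_d.npy",d)
    print(c,cams.camera_params(c))
    for n in ["stand","v_mid","shaft","shaft_mid","pivot","knob","knob_grip"]:
        try:print(n,[(np.round(r["at"],4),round(r["conf"],2)) for r in spotter.mark_of(c,n)][:3])
        except Exception as e: print(n,e)
E
```

```text
pics
t 0.0
joint_positions [ 1.167   0.3427  1.525   0.      1.2754 -0.146 ]
joint_velocities [-0.0018 -0.0015 -0.001  -0.0012 -0.0009  0.0006]
tau [-0.00000e+00 -4.33671e+01 -2.46012e+01 -2.00000e-04  7.80000e-03
  0.00000e+00]
eef_pos [0.1337 0.5073 0.2306]
tcp_rot [ 4.000e-04  7.921e-01  6.103e-01 -7.000e-04]
ft_force [ 0.0764  0.2416 -0.1654]
wrist_torque [-0.0172 -0.0606  0.013 ]
gripper_width 0.0852
scene {'mtx': array([[405.18559445,   0.        , 324.41871715],
       [  0.        , 405.18559445, 202.33719667],
       [  0.        ,   0.        ,   1.        ]]), 'D': array([-0.10574948,  0.        ,  0.        ,  0.        ,  0.        ]), 'R': array([[ 0.41659295, -0.90899863,  0.01310728],
       [-0.52166591, -0.25083708, -0.81544187],
       [ 0.74452333,  0.33286971, -0.57869056]]), 't': array([-0.3035405 ,  0.3624511 ,  0.77958894])}
stand [(array([ 0.5105, -0.0895,  0.0058]), 0.98)]
v_mid [(array([ 0.5166, -0.0887,  0.0563]), 0.58), (array([ 0.5497, -0.2002,  0.1026]), 0.57)]
shaft [(array([0.5291, 0.2238, 0.0032]), 0.6)]
shaft_mid [(array([0.5299, 0.2215, 0.0115]), 0
[... 396 characters left out ...]
0.        ,  0.        ,  0.        ,  0.        ]), 'R': array([[-0.02983003, -0.99955165, -0.00258361],
       [-0.9784042 ,  0.02972764, -0.20455192],
       [ 0.20453702, -0.00357397, -0.97885231]]), 't': array([-0.0464275 ,  0.58178315,  1.04183961])}
stand [(array([ 0.5129, -0.0934, -0.0012]), 0.8), (array([0.5283, 0.2164, 0.0007]), 0.68)]
v_mid [(array([ 0.5119, -0.0878,  0.0565]), 0.92)]
shaft [(array([ 0.5305,  0.2186, -0.0009]), 0.59)]
shaft_mid [(array([0.5303, 0.2147, 0.0093]), 0.6)]
pivot [(array([ 0.565 , -0.1484,  0.0834]), 0.79)]
knob [(array([ 0.5514, -0.2009,  0.0968]), 0.71)]
knob_grip [(array([ 0.5508, -0.1986,  0.1133]), 0.58), (array([ 0.5184, -0.0928,  0.0023]), 0.31)]
```

View pics/scene0.png

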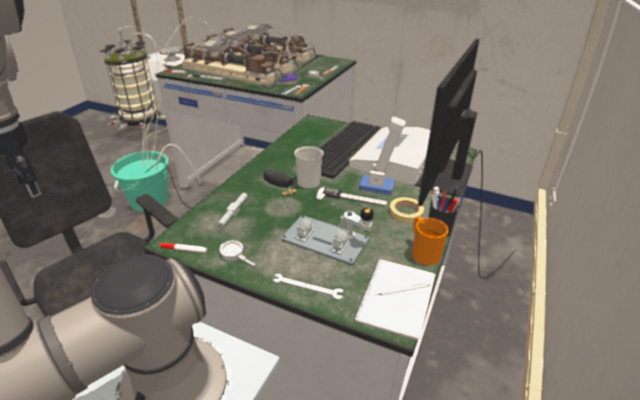

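View pics/top0.png

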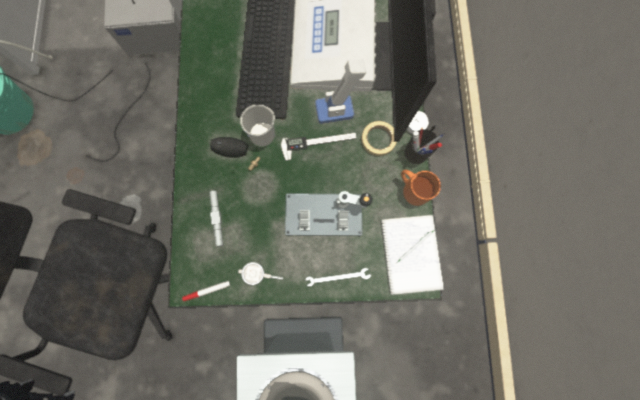

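```bash
cat > h.py <<'E'
import cv2,numpy as np
from station import monitor,cams,job,spotter
def proj(c,X):
    P=cams.camera_params(c); r,_=cv2.Rodrigues(P["R"]); 
    return cv2.projectPoints(np.array(X,float).reshape(-1,1,3),r,P["t"],P["mtx"],P["D"])[0].reshape(-1,2)
def toplane(c,uv,z):
    P=cams.camera_params(c); n=cv2.undistortPoints(np.array(uv,float).reshape(-1,1,2),P["mtx"],P["D"]).reshape(-1,2)
    d=np.c_[n,np.ones(len(n))]@P["R"]; o=-P["R"].T@P["t"]
    return o+d*((z-o[2])/d[:,2])[:,None]
def crop(img,x0,y0,x1,y1,f,name,pts=None):
    c=cv2.resize(img[y0:y1,x0:x1,::-1],None,fx=f,fy=f,interpolation=cv2.INTER_CUBIC)
    if pts is not None:
        for p in pts: cv2.circle(c,tuple(int(round(v)) for v in ((p-[x0,y0]+.5)*f-.5)),2,(0,0,255),-1)
    cv2.imwrite(name,c)
E
python3 - <<'E'
from h import *
for c in ["scene","top"]:
    p,d=cams.get_image(c); cv2.imwrite(f"/tmp/{c}.png",p[:,:,::-1])
    for n,z in [("stand",0.012),("shaft",.02),("knob",.12)]:
        for r in spotter.cut_out(c,n)[:1]:
            m=r["mask"]; np.save(f"{c}_{n}.npy",m)
            pts=toplane(c,np.argwhere(m)[:,::-1],z)[:,:2]
            (ce,sz,a)=cv2.minAreaRect(pts.astype(np.float32)*1000)
            print(c,n,r["conf"],m.sum(),ce,sz,a)
            ys,xs=np.nonzero(m); print(xs.min(),xs.max(),ys.min(),ys.max(), pts.mean(0))
    print(c, [ (n,np.round(spotter.boxes_of(c,n)[0]["at"],4)) for n in ["shaft","knob"]])
p,_=cams.get_image("top"); crop(p,270,170,390,260,6,"pics/topstand.png"); crop(p,190,180,270,300,5,"pics/topshaft.png")
p,_=cams.get_image("scene"); crop(p,270,190,390,270,6,"pics/scstand.png");
E
```

```text
scene stand 0.82 2891 (591.0714721679688, -94.8716812133789) (226.52210998535156, 257.6391296386719) 88.001708984375
281 373 208 265 [ 0.54658389 -0.10627992]
scene shaft 0.82 334 (524.004638671875, 213.76046752929688) (175.34664916992188, 39.24406433105469) 14.699234962463379
219 246 193 226 [0.51982875 0.21212089]
scene knob 0.48 176 (541.1046142578125, -203.6564483642578) (65.51859283447266, 33.773841857910156) 19.047922134399414
360 373 208 223 [ 0.54236524 -0.20330387]
scene [('shaft', array([0.5186, 0.2169, 0.0223])), ('knob', array([ 0.541 , -0.2064,  0.1233]))]
top stand 0.69 3449 (533.30224609375, -108.69212341308594) (255.62261962890625, 131.2478790283203) 88.26284790039062
285 373 191 236 [ 0.53319411 -0.0986596 ]
top shaft 0.85 404 (529.0733642578125, 215.9082794189453) (158.20755004882812, 28.96285629272461) 3.762294054031372
210 221 191 245 [0.53133429 0.216254  ]
top [('shaft', array([0.5259, 0.2142, 0.0205])), ('knob', array([ 0.5452, -0.2006,  0.1244]))]
```

View pics/topstand.png

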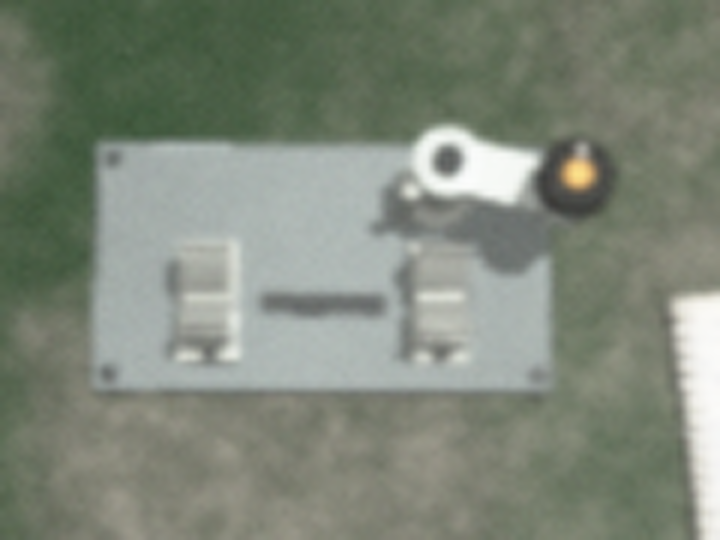

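View pics/topshaft.png

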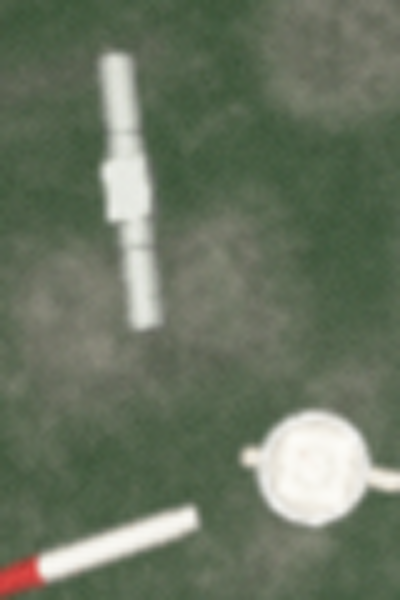

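View pics/scstand.png

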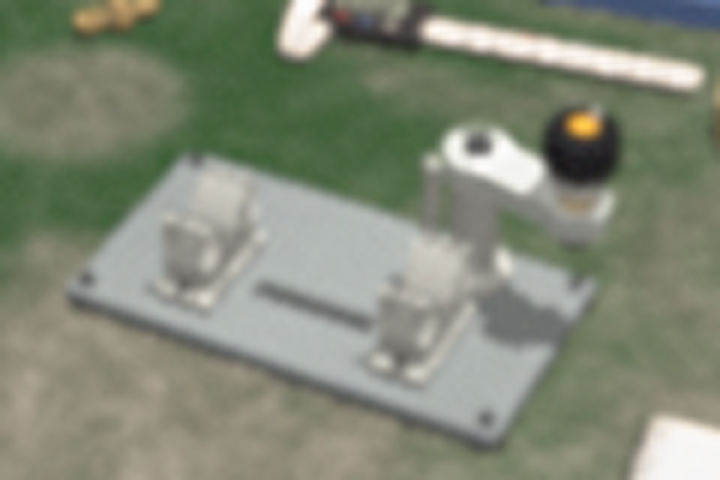

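```bash
cat >> h.py <<'E'
from scipy.optimize import least_squares
def pose(p,X):
    c,s=np.cos(p[2]),np.sin(p[2]); X=np.array(X,float)
    return np.c_[p[0]+c*X[:,0]-s*X[:,1], p[1]+s*X[:,0]+c*X[:,1], X[:,2]]
E
python3 - <<'E'
from h import *
def px(L,x0,y0,f): return (np.array(L,float)+.5)/f-.5+[x0,y0]
TL,BL,BR,TR=[.078,.11,.012],[-.042,.11,.012],[-.042,-.11,.012],[.078,-.11,.012]
obs={"top":([TL,BL,BR],px([(97,143),(93,390),(552,390)],270,170,6)),
"scene":([BL,BR,TL,TR],px([(75,290),(497,436),(193,155),(594,285)],270,190,6))}
for use in (["top"],["scene"],["top","scene"]):
    f=lambda p:np.concatenate([(proj(c,pose(p,obs[c][0]))-obs[c][1]).ravel() for c in use])
    r=least_squares(f,[.51,-.09,0]); print(use,r.x,np.round(r.fun,2))
p=r.x
for n,X in [("vmid",[0,0,.053]),("pivot",[.055,-.055,.08]),("collarslot",[0,0,0])]: print(n,pose(p,[X]))
k=[]
for c,uv,z in [("top",px([(578,172)],270,170,6),.125),("scene",px([(585,125)],270,190,6),.125)]:
    k.append(toplane(c,uv,z)); print(c,"knobtop",k[-1])
e=toplane("top",px([(117,53),(145,328),(127,187)],190,180,5),[.022,.022,.024][0]); print("shaft",e,(e[0]+e[1])/2,np.arctan2(*(e[0]-e[1])[[1,0]]))
print(np.linalg.norm(e[0]-e[1]))
V=pose(p,[[x,y,.056] for y in (-.067,-.043,.043,.067) for x in(-.023,-.017,.017,.023)])
im=cv2.imread("/tmp/top.png")[:,:,::-1];crop(im,270,170,390,260,6,"pics/ov1.png",proj("top",V))
im=cv2.imread("/tmp/scene.png")[:,:,::-1];crop(im,270,190,390,270,6,"pics/ov2.png",proj("scene",V))
a=cv2.imread("pics/ov1.png");b=cv2.imread("pics/ov2.png");cv2.imwrite("pics/ov.png",cv2.resize(np.vstack([a,b]),None,fx=.58,fy=.58))
E
```

```text
['top'] [ 0.51417348 -0.09146758 -0.03228152] [-0.19 -0.05 -0.22 -0.06  0.41  0.09]
['scene'] [ 0.51469261 -0.09193647 -0.0354164 ] [-1.36 -0.23  0.37  0.73 -0.11 -0.6   1.08 -0.48]
['top', 'scene'] [ 0.51439424 -0.09178618 -0.03365521] [-0.05 -0.18 -0.13 -0.2   0.5   0.07 -1.47 -0.13  0.33  0.75 -0.27 -0.54
  0.98 -0.48]
vmid [[ 0.51439424 -0.09178618  0.053     ]]
pivot [[ 0.56751241 -0.14860572  0.08      ]]
collarslot [[ 0.51439424 -0.09178618  0.        ]]
top knobtop [[ 0.55208918 -0.20148523  0.125     ]]
scene knobtop [[ 0.55519591 -0.19992916  0.125     ]]
shaft [[0.60932993 0.22551745 0.022     ]
 [0.45003875 0.20630618 0.022     ]
 [0.53064154 0.21807564 0.022     ]] [0.52968434 0.21591182 0.022     ] 0.12002503045130652
0.16044548420895102
```

View pics/ov.png

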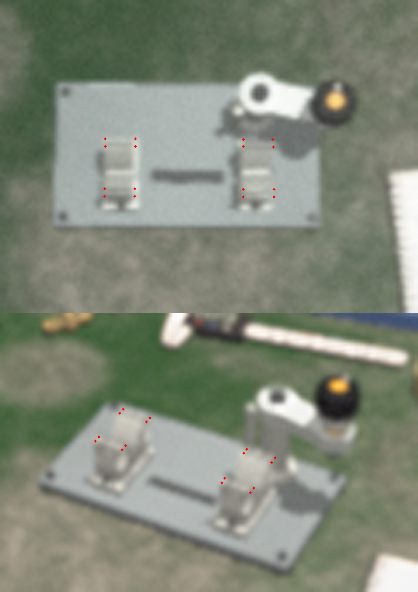

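Emit:
apply_moves:
  deltas:
    - [-20,50,12,0]
    - [-20,50,12,0]
    - [-20,50,12,0]
    - [-20,50,12,0]
    - [-20,50,12,0]
    - [-20,50,12,0]
    - [-20,50,12,0]
    - [-20,50,12,0]
    - [-20,50,12,0]
    - [0,0,0,-0.187]
    - [0,0,0,-0.187]
  fingers: 0.25
  grip_force: 60

```text
t: 2.88
eef_pos: [0.5375, 0.2116, 0.12]
tcp_rot: [-0.0, 0.66, 0.751, 0.003]
ft_force: [0.3, 0.9, -0.3]
gripper_width: 0.0641
```

```bash
cat >> h.py <<'E'
def st():
    s=monitor.observe(); w,x,y,z=s["tcp_rot"]
    xa=np.array([1-2*(y*y+z*z),2*(x*y+w*z)]); yaw=np.arctan2(xa[1],xa[0])
    return s,np.array(s["eef_pos"]),yaw
def togo(tgt,tyaw=None):
    s,p,yaw=st(); d=np.array(tgt)-p; c,sn=np.cos(yaw),np.sin(yaw)
    turn=None if tyaw is None else -((tyaw-yaw+np.pi)%(2*np.pi)-np.pi)
    print("t",round(s["t"],2),"pos",np.round(p,4),"yaw",round(yaw,4),"w",round(s["gripper_width"],4),"q",np.round(s["joint_positions"],2),"quat",np.round(s["tcp_rot"],4))
    print("F",np.round(s["ft_force"],1),"T",np.round(s["wrist_torque"],2),"TOGO mm",np.round(1000*np.array([d[0]*c+d[1]*sn,d[0]*sn-d[1]*c,-d[2]]),1),"turn",turn)
E
python3 - <<'E'
from h import *
togo([.530,.217,.12],1.691)
E
```

```text
t 2.88 pos [0.5375 0.2116 0.12  ] yaw 1.6992 w 0.0641 q [ 0.24  0.54  1.53  0.01  1.06 -1.46] quat [-4.000e-04  6.603e-01  7.510e-01  3.300e-03]
F [ 0.3  0.9 -0.3] T [ 0.06 -0.    0.02] TOGO mm [ 6.4 -6.8  0. ] turn 0.008198270103953575
```

Emit:
apply_moves:
  deltas:
    - [3,-4,25,0.008]
    - [3,-3,25,0]
    - [0,0,25,0]
    - [0,0,0,0]

```text
t: 3.38
eef_pos: [0.5312, 0.2167, 0.0434]
tcp_rot: [0.0, 0.663, 0.749, 0.004]
ft_force: [0.3, 0.1, 0.6]
gripper_width: 0.0642
```

Run:
```python
from h import *
togo([.530,.217,.003],1.691)
p,_=cams.get_image("scene"); crop(p,180,150,300,240,6,"pics/g1.png")
```

```text
t 3.38 pos [0.5312 0.2167 0.0434] yaw 1.6922 w 0.0642 q [ 0.25  0.63  1.61  0.01  0.89 -1.44] quat [1.000e-04 6.629e-01 7.487e-01 3.900e-03]
F [0.3 0.1 0.6] T [ 0.04 -0.01 -0.02] TOGO mm [ 0.4 -1.1 40.4] turn 0.0012305703645276722
```

View pics/g1.png

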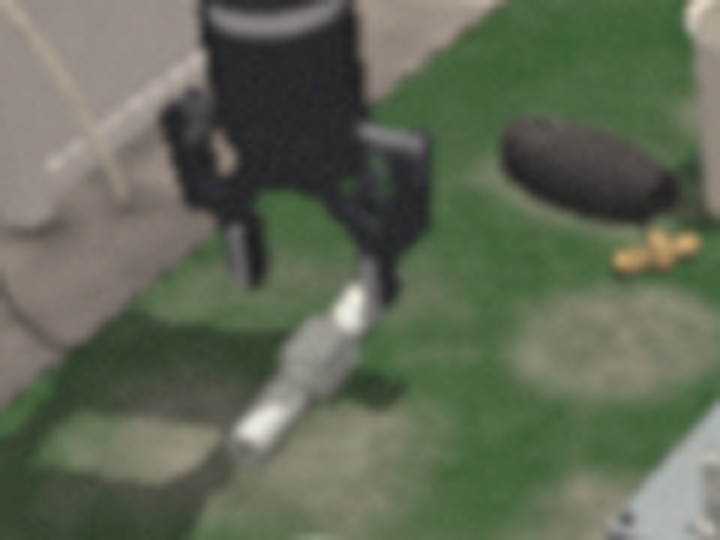

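The fingers straddle the collar (crop about 318,355; picture about 233,209). Lowering to grip.

Emit:
apply_moves:
  deltas:
    - [0,-1,14,0]
    - [0,0,14,0]
    - [0,0,9,0]
    - [0,0,0,0]

```text
t: 3.92
eef_pos: [0.5329, 0.2174, 0.0074]
tcp_rot: [0.002, 0.663, 0.749, 0.007]
ft_force: [0.2, 0.3, -0.1]
gripper_width: 0.0641
```

Emit:
apply_moves:
  deltas:
    - [0,0,1,0]
    - [0,0,0,0]
    - [0,0,0,0]
    - [0,0,0,0]
    - [0,0,0,0]
    - [0,0,0,0]
  fingers: 1

```text
t: 4.68
eef_pos: [0.5336, 0.2179, 0.0073]
tcp_rot: [0.002, 0.663, 0.749, 0.008]
ft_force: [-0.4, 1.0, -0.5]
gripper_width: 0.0229
```

Run:
```python
from h import *
togo([.530,.217,.003],1.691)
```

```text
t 4.67 pos [0.5336 0.2179 0.0073] yaw 1.6922 w 0.0229 q [ 0.25  0.69  1.64  0.01  0.8  -1.44] quat [0.0023 0.6629 0.7486 0.0075]
F [-0.4  1.  -0.5] T [ 0.02  0.04 -0.01] TOGO mm [-0.4 -3.7  4.3] turn 0.001151813453331485
```

Emit:
apply_moves:
  deltas:
    - [0,0,-20,0]
    - [0,0,-30,0]
    - [0,0,-30,0]
    - [0,0,-30,0]
    - [-30,-6,0,0]
    - [-40,-8,0,0]
    - [-40,-8,0,0]
    - [-40,-8,0,0]
    - [-40,-8,0,0]
    - [-40,-8,0,0]
    - [-40,-7,0,0]
    - [-30,-4,0,0]

```text
t: 6.18
eef_pos: [0.5044, -0.0963, 0.1115]
tcp_rot: [-0.004, 0.661, 0.75, 0.0]
ft_force: [0.3, 0.1, -4.8]
gripper_width: 0.0227
```

Emit:
apply_moves:
  deltas:
    - [0,0,0,0.17]
    - [0,0,0,0.17]
    - [0,0,0,0.17]
    - [0,0,0,0.17]
    - [0,0,0,0.17]
    - [0,0,0,0.17]
    - [0,0,0,0.17]
    - [0,0,0,0.17]
    - [0,0,0,0.17]
    - [0,0,0,0.17]
    - [0,0,0,0]

```text
t: 7.55
eef_pos: [0.4965, -0.0985, 0.1046]
tcp_rot: [-0.005, 0.999, -0.031, -0.012]
ft_force: [-0.1, 0.2, -4.1]
gripper_width: 0.0223
```

Run:
```python
from h import *
togo([.5143,-.0915,.12],-.0337)
for c in ["scene","top"]:
    p,d=cams.get_image(c); crop(p,260,150,400,260,5,f"pics/p_{c}.png")
    print([(np.round(r["at"],4),round(r["conf"],2)) for r in spotter.mark_of(c,"shaft_mid")][:2])
```

```text
t 7.55 pos [ 0.4965 -0.0985  0.1046] yaw -0.0627 w 0.0223 q [-0.35  0.46  1.73  0.    0.98 -0.29] quat [-0.0045  0.9994 -0.0314 -0.0123]
F [-0.1  0.2 -4.1] T [-0.06 -0.04  0.02] TOGO mm [ 17.3  -8.1 -15.4] turn -0.02895641434923979
[(array([ 0.4986, -0.0906,  0.1095]), 0.72)]
[(array([ 0.4965, -0.0974,  0.1062]), 0.72), (array([ 0.7546, -0.2657, -0.0022]), 0.71)]
```

View pics/p_scene.png

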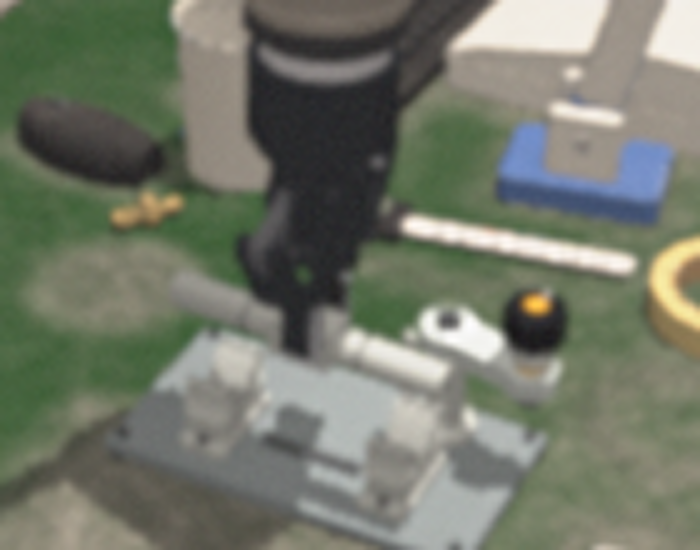

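View pics/p_top.png

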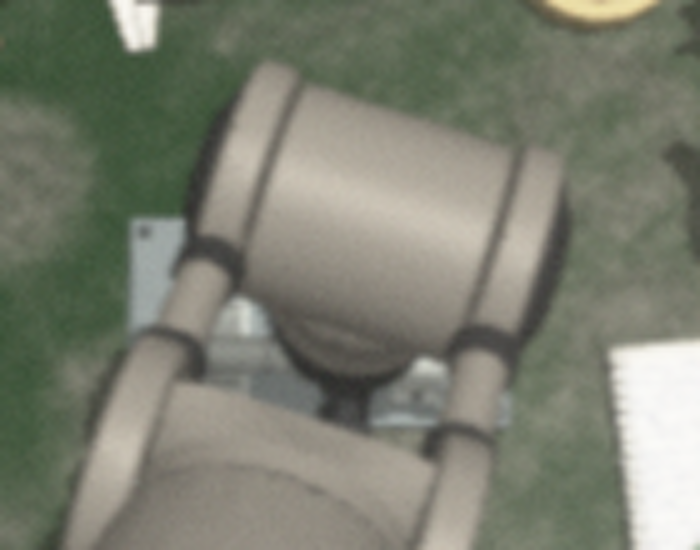

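Run:
```python
from h import *
P=cams.camera_params("scene"); print(-P["R"].T@P["t"])
s,p,yaw=st()
im,d=cams.get_image("scene")
m=spotter.cut_out("scene","shaft")[0]; print(m["conf"],m["mask"].sum()); m=m["mask"]
v=im[:,:,::-1].copy(); v[m]=(v[m]*.5+[0,0,127]).astype(np.uint8); 
# model silhouette: cylinder fit along axis: predicted end points for offset e
for e in (-.006,-.003,0,.003,.006):
    a=np.array([np.sin(-yaw),np.cos(yaw),0]); c=np.array([p[0],p[1],p[2]+.0047])+a*e
    print(e,np.round(proj("scene",[c-a*.08,c+a*.08,c]),1).tolist())
ys,xs=np.nonzero(m); print(xs.min(),xs.max(),ys.min(),ys.max())
crop(v[:,:,::-1],280,190,370,240,8,"pics/sh.png")
```

```text
[-0.26489094 -0.44450327  0.75067715]
0.63 366
-0.006 [[352.3, 227.3], [297.9, 208.9], [324.3, 217.8]]
-0.003 [[351.2, 226.9], [297.0, 208.6], [323.3, 217.5]]
0 [[350.2, 226.5], [296.0, 208.3], [322.3, 217.2]]
0.003 [[349.1, 226.2], [295.0, 208.0], [321.3, 216.8]]
0.006 [[348.0, 225.8], [294.1, 207.7], [320.3, 216.5]]
294 349 205 229
```

View pics/sh.png

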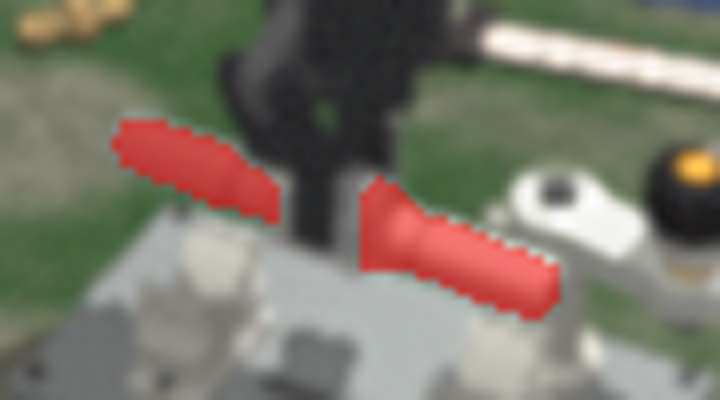

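Emit:
apply_moves:
  deltas:
    - [9,-2,0,-0.03]
    - [9,-2,0,0]
    - [0,0,0,0]

```text
t: 8.22
eef_pos: [0.517, -0.0952, 0.1048]
tcp_rot: [-0.004, 1.0, -0.014, -0.011]
ft_force: [-0.2, -0.5, -3.5]
gripper_width: 0.0223
```

Run:
```python
from h import *
togo([.5145,-.0955,.06],-.0337)
```

```text
t 8.22 pos [ 0.517  -0.0952  0.1048] yaw -0.0288 w 0.0223 q [-0.33  0.49  1.67  0.    1.   -0.3 ] quat [-0.0045  0.9998 -0.0144 -0.0111]
F [-0.2 -0.5 -3.5] T [-0.03 -0.01 -0.01] TOGO mm [-2.5  0.3 44.8] turn 0.004930389843785576
```

Emit:
apply_moves:
  deltas:
    - [-1,0.5,15,0.005]
    - [-0.5,0,15,0]
    - [0,0,10,0]
    - [0,0,4,0]
    - [0,0,0,0]

```text
t: 8.85
eef_pos: [0.5131, -0.095, 0.0567]
tcp_rot: [-0.005, 1.0, -0.017, -0.013]
ft_force: [0.4, 0.4, -4.6]
gripper_width: 0.0228
```

Run:
```python
from h import *
togo([.5145,-.0955,.048],-.0337)
p,d=cams.get_image("scene"); crop(p,270,180,370,250,7,f"pics/p2.png")
```

```text
t 8.85 pos [ 0.5131 -0.095   0.0567] yaw -0.0341 w 0.0228 q [-0.33  0.56  1.73  0.    0.89 -0.3 ] quat [-0.0048  0.9998 -0.0171 -0.0126]
F [ 0.4  0.4 -4.6] T [-0.01 -0.02 -0.02] TOGO mm [1.5 0.5 8.7] turn -0.0004325976612093996
```

View pics/p2.png

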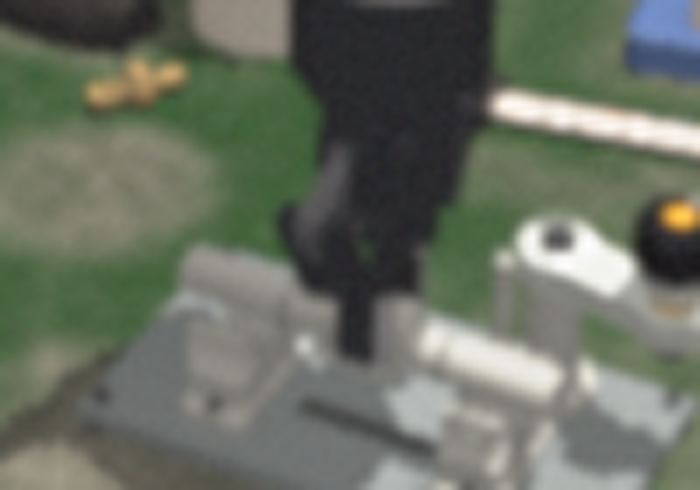

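Emit:
apply_moves:
  deltas:
    - [1,0.5,3,0]
    - [0,0,3,0]
    - [0,0,2,0]
    - [0,0,0,0]

```text
t: 9.4
eef_pos: [0.5147, -0.0958, 0.0504]
tcp_rot: [-0.004, 1.0, -0.017, -0.011]
ft_force: [-2.3, 0.2, 0.2]
gripper_width: 0.0223
```

Run:
```python
from h import *
togo([.5145,-.0955,.048],-.0337)
```

```text
t 9.4 pos [ 0.5147 -0.0958  0.0504] yaw -0.0342 w 0.0223 q [-0.33  0.57  1.73  0.    0.87 -0.3 ] quat [-0.0042  0.9998 -0.0172 -0.0112]
F [-2.3  0.2  0.2] T [-0.27  0.41 -0.18] TOGO mm [-0.2 -0.3  2.4] turn -0.0005259226741882728
```

Emit:
apply_moves:
  deltas:
    - [-0.5,0,2,0]
    - [0,0,2,0]
    - [0,0,0,0]

```text
t: 9.78
eef_pos: [0.5145, -0.0959, 0.0503]
tcp_rot: [-0.004, 1.0, -0.017, -0.01]
ft_force: [-2.1, -1.2, -1.4]
gripper_width: 0.0226
```

Run:
```python
from h import *
togo([.5145,-.0955,.048],-.0337)
```

```text
t 9.78 pos [ 0.5145 -0.0959  0.0503] yaw -0.0338 w 0.0226 q [-0.33  0.57  1.73  0.    0.87 -0.3 ] quat [-0.0035  0.9998 -0.0169 -0.0099]
F [-2.1 -1.2 -1.4] T [-0.26  0.36 -0.12] TOGO mm [ 0.  -0.4  2.3] turn -9.393817375880076e-05
```

Emit:
apply_moves:
  deltas:
    - [0,0,4,0]
    - [0,0,4,0]

```text
t: 10.02
eef_pos: [0.5145, -0.0958, 0.0492]
tcp_rot: [-0.003, 1.0, -0.017, -0.009]
ft_force: [-16.6, 5.2, 47.7]
gripper_width: 0.0226
```

Run:
```python
from h import *
togo([.5145,-.0955,.048],-.0337)
```

```text
t 10.03 pos [ 0.5145 -0.0958  0.0492] yaw -0.0332 w 0.0226 q [-0.33  0.57  1.73  0.    0.86 -0.3 ] quat [-0.0028  0.9998 -0.0166 -0.0086]
F [-16.6   5.2  47.7] T [ 0.35  2.9  -0.15] TOGO mm [ 0.  -0.3  1.2] turn 0.0004970167441644691
```

Emit:
apply_moves:
  deltas:
    - [-0.5,0,-0.5,0]
    - [0,0,0,0]

```text
t: 10.28
eef_pos: [0.5144, -0.0959, 0.0506]
tcp_rot: [-0.003, 1.0, -0.017, -0.007]
ft_force: [0.9, -0.1, -3.8]
gripper_width: 0.0226
```

Emit:
apply_moves:
  deltas:
    - [0,0,0,0]
    - [0,0,0,0]
    - [0,0,0,0]
    - [0,0,0,0]
  fingers: 0.3

```text
t: 10.78
eef_pos: [0.5153, -0.0961, 0.0497]
tcp_rot: [-0.003, 1.0, -0.017, -0.007]
ft_force: [0.7, 0.6, 0.1]
gripper_width: 0.0599
```

Emit:
apply_moves:
  deltas:
    - [0,0,-15,0]
    - [0,0,-30,0]
    - [0,0,-30,0]
    - [0,0,-30,0]
    - [0,0,-30,0]
    - [-20,0,-20,0]
    - [-60,0,0,0]
    - [-60,0,0,0]

```text
t: 11.78
eef_pos: [0.378, -0.093, 0.2184]
tcp_rot: [-0.001, 1.0, -0.016, -0.002]
ft_force: [1.1, -0.7, 0.1]
gripper_width: 0.0602
```

Run:
```python
from h import *
togo([.5145,-.0955,.048],-.0337)
for c in ["scene","top"]:
    p,d=cams.get_image(c); crop(p,270,175,390,265,6,f"pics/q_{c}.png")
    for n in ["shaft_mid","v_mid","knob_grip","knob","pivot"]: print(c,n,[(np.round(r["at"],4),round(r["conf"],2)) for r in spotter.mark_of(c,n)][:2])
```

```text
t 11.78 pos [ 0.378  -0.093   0.2184] yaw -0.0313 w 0.0602 q [-0.44  0.11  1.88 -0.    1.16 -0.41] quat [-6.000e-04  9.999e-01 -1.570e-02 -2.400e-03]
F [ 1.1 -0.7  0.1] T [ 0.01 -0.04  0.02] TOGO mm [136.5  -1.8 170.4] turn 0.0023951621498885522
scene shaft_mid [(array([ 0.5172, -0.0876,  0.0498]), 0.92), (array([0.3666, 0.0906, 0.0025]), 0.74)]
scene v_mid [(array([ 0.5164, -0.0889,  0.0537]), 0.67)]
scene knob_grip [(array([ 0.5476, -0.2035,  0.1137]), 0.44)]
scene knob []
scene pivot [(array([ 0.567 , -0.1501,  0.0817]), 0.7), (array([ 0.5496, -0.2028,  0.1002]), 0.17)]
top shaft_mid [(array([ 0.5138, -0.0982,  0.0481]), 0.75)]
top v_mid [(array([ 0.5107, -0.0909,  0.0517]), 0.67)]
top knob_grip [(array([ 0.5491, -0.2   ,  0.1099]), 0.63)]
top knob [(array([ 0.3649,  0.0956, -0.0015]), 0.5), (array([ 0.5502, -0.2009,  0.0977]), 0.46)]
top pivot [(array([ 0.5674, -0.1433,  0.0799]), 0.76), (array([ 0.515 , -0.0925, -0.0006]), 0.18)]
```

View pics/q_scene.png

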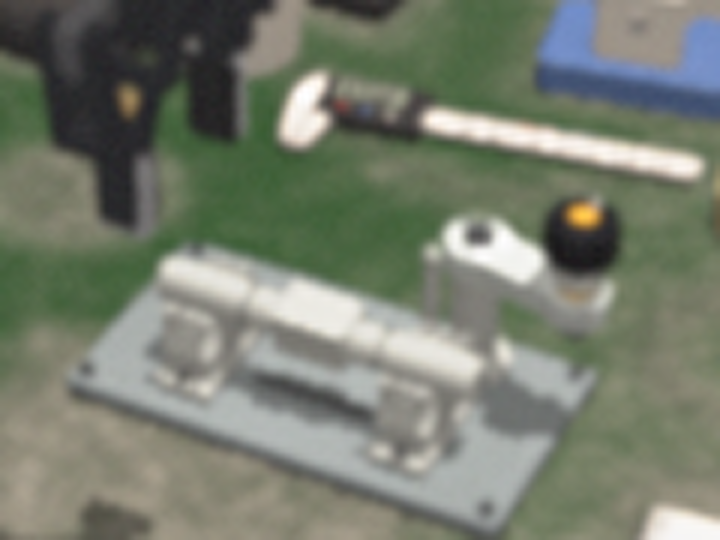

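View pics/q_top.png

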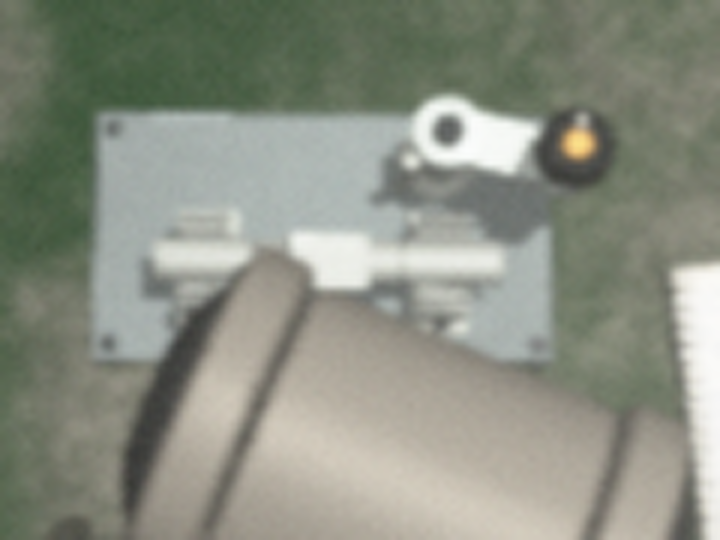

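Run:
```python
from h import *
px=lambda L,x0,y0,f:(np.array(L,float)+.5)/f-.5+[x0,y0]
e=toplane("top",px([(148,258),(504,261)],270,175,6),.057);print(e,e.mean(0),"angle",np.arctan2(e[0,0]-e[1,0],e[0,1]-e[1,1]),np.linalg.norm(e[0]-e[1]))
# grid fit of stand fit vs shaft in scene
p=[.5144,-.0918,-.0337]
print("top pred", (proj("top",pose(p,[[0,.08,.057],[0,-.08,.057]]))-[270,175])*6)
print("scene pred",(proj("scene",pose(p,[[0,.08,.053],[0,-.08,.053]]))-[270,175])*6)
kt=toplane("top",px([(578,142)],270,175,6),.127);pv=toplane("top",px([(447,129)],270,175,6),.094);print(kt,pv,pose(p,[[.055,-.055,0]]))
```

```text
[[ 0.5169584  -0.0100147   0.057     ]
 [ 0.51060231 -0.17374675  0.057     ]] [ 0.51378035 -0.09188073  0.057     ] angle 0.03880062309078516 0.16385537291319674
top pred [[149.46877684 255.08665057]
 [497.05645852 256.25893858]]
scene pred [[161.69658309 276.79457821]
 [476.92417215 379.90631974]]
[[ 0.55169981 -0.20120604  0.127     ]] [[ 0.56586559 -0.14727002  0.094     ]] [[ 0.56751562 -0.14862192  0.        ]]
```

Run:
```python
from h import *
p,d=cams.get_image("top"); P=cams.camera_params("top")
vv,uu=np.mgrid[0:400,0:640]; n=cv2.undistortPoints(np.stack([uu,vv],-1).reshape(-1,1,2).astype(float),P["mtx"],P["D"]).reshape(-1,2)
X=((np.c_[n,np.ones(len(n))]*d.reshape(-1,1))-P["t"])@P["R"]
ok=(d.ravel()>0)&(uu.ravel()>330)
for x0 in np.arange(.4,.85,.05):
    print(round(x0,2),[ (lambda m: round(float(X[m,2].max()),2) if m.any() else None)(ok&(abs(X[:,0]-x0-.025)<.025)&(abs(X[:,1]-y0-.025)<.025)) for y0 in np.arange(-.45,0,.05)])
```

```text
0.4 [0.02, 0.02, 0.02, 0.02, 0.01, 0.55, 0.57, 0.57, None]
0.45 [0.01, 0.02, 0.02, 0.02, 0.01, 0.06, 0.06, None, None]
0.5 [0.01, 0.1, 0.02, 0.02, 0.13, 0.13, 0.07, None, None]
0.55 [0.1, 0.1, 0.1, 0.01, 0.13, 0.13, 0.1, None, None]
0.6 [0.1, 0.1, 0.1, 0.01, 0.01, 0.01, 0.01, None, None]
0.65 [0.14, 0.15, 0.13, 0.01, 0.01, 0.01, 0.01, None, None]
0.7 [0.15, 0.14, 0.42, 0.42, 0.03, 0.01, 0.01, None, None]
0.75 [0.04, 0.1, 0.42, 0.42, 0.03, 0.01, 0.02, None, None]
0.8 [0.04, 0.04, 0.42, 0.08, 0.24, 0.26, 0.17, None, None]
```

Emit:
apply_moves:
  deltas:
    - [40,25,12,0]
    - [45,26,15,0]
    - [45,26,15,0]
    - [40,24,12,0]
    - [0,0,0,0.13]
    - [0,0,0,0.13]
    - [0,0,0,0]

```text
t: 13.3
eef_pos: [0.5524, -0.2025, 0.1561]
tcp_rot: [-0.002, 0.989, -0.148, -0.005]
ft_force: [0.2, 0.1, -0.4]
gripper_width: 0.0599
```

Run:
```python
from h import *
togo([.5517,-.2013,.094],-.29)
for c in ["scene"]:
    p,d=cams.get_image(c); crop(p,290,145,410,235,6,f"pics/k1.png")
```

```text
t 13.3 pos [ 0.5524 -0.2025  0.1561] yaw -0.2967 w 0.0599 q [-0.48  0.53  1.44 -0.    1.18 -0.18] quat [-0.0015  0.989  -0.1478 -0.0054]
F [ 0.2  0.1 -0.4] T [-0.02  0.02  0.02] TOGO mm [-1.  -0.9 62.1] turn -0.006675921783940275
```

View pics/k1.png

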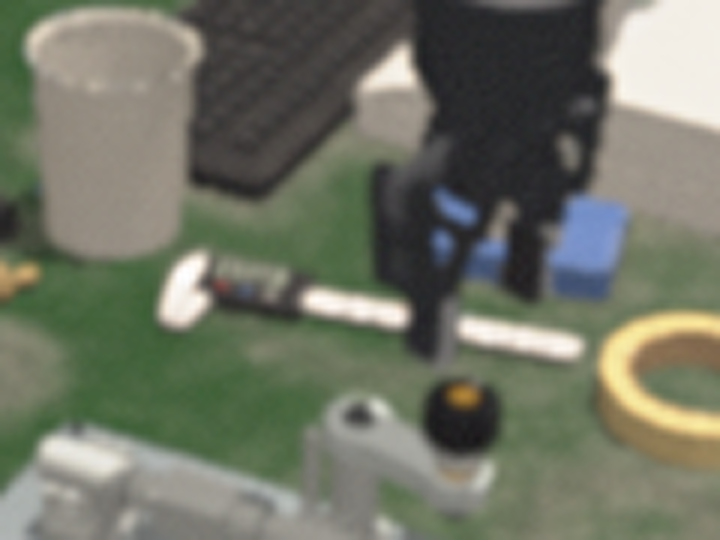

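Emit:
apply_moves:
  deltas:
    - [-1,-1,15,0]
    - [0,0,15,0]
    - [0,0,15,0]
    - [0,0,13,0]
    - [0,0,0,0]

```text
t: 13.98
eef_pos: [0.5501, -0.2001, 0.0932]
tcp_rot: [-0.002, 0.989, -0.145, -0.006]
ft_force: [-0.2, 0.0, 0.2]
gripper_width: 0.0595
```

Run:
```python
from h import *
togo([.5517,-.2013,.094],-.29)
for c in ["scene"]:
    p,d=cams.get_image(c); crop(p,290,145,410,235,6,f"pics/k2.png")
```

```text
t 13.97 pos [ 0.5501 -0.2001  0.0932] yaw -0.2904 w 0.0595 q [-0.48  0.59  1.52 -0.    1.04 -0.19] quat [-0.0019  0.9895 -0.1447 -0.0064]
F [-0.2  0.   0.2] T [-0.04 -0.02 -0.01] TOGO mm [ 1.9  0.7 -0.8] turn -0.00037272269955224147
```

View pics/k2.png

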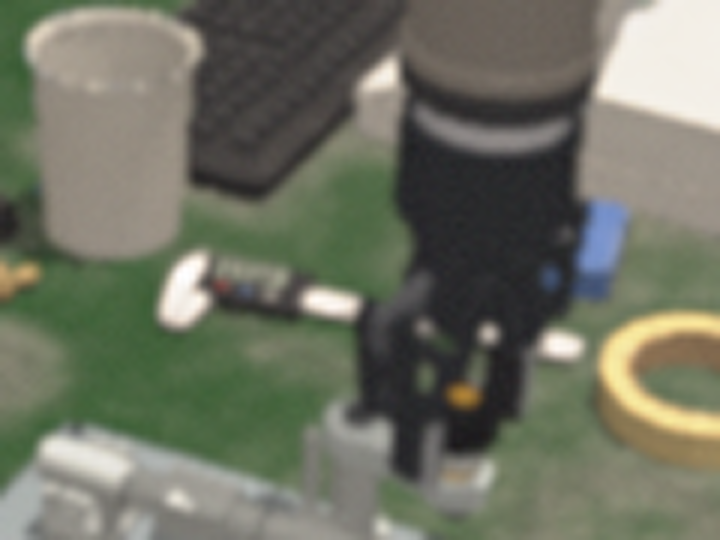

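Emit:
apply_moves:
  deltas:
    - [0,0.7,0,0]
    - [0,0,0,0]
    - [0,0,0,0]
  fingers: 0.5
  grip_force: 20

```text
t: 14.4
eef_pos: [0.5511, -0.2014, 0.0953]
tcp_rot: [-0.001, 0.989, -0.145, -0.004]
ft_force: [0.1, -0.8, -0.2]
gripper_width: 0.0426
```

Emit:
apply_moves:
  deltas:
    - [-8.2,-0.6,0,0.15]
    - [-8.2,-0.6,0,0.15]
    - [-8.2,-0.6,0,0.15]
    - [-8.2,-0.6,0,0.15]

```text
t: 14.9
eef_pos: [0.5264, -0.1851, 0.0969]
tcp_rot: [0.001, 0.898, -0.439, -0.0]
ft_force: [1.7, -2.6, -2.1]
gripper_width: 0.0424
```

```bash
cat >> h.py <<'E'
PIV=np.array([.5675,-.1486])
def arc():
    s,p,yaw=st(); r=p[:2]-PIV
    print("r",np.linalg.norm(r)*1000,"theta",(np.arctan2(r[1],r[0])%(2*np.pi))-(np.pi-.0337),"yaw theta",yaw+1.604)
E
python3 - <<'E'
from h import *
togo([.5125,-.1468,.094],-1.604);arc()
p,d=cams.get_image("scene"); crop(p,290,145,410,235,6,f"pics/k3.png")
E
```

```text
t 14.9 pos [ 0.5264 -0.1851  0.0969] yaw -0.9093 w 0.0424 q [-0.47  0.54  1.61 -0.    0.99  0.44] quat [ 6.000e-04  8.984e-01 -4.392e-01 -3.000e-04]
F [ 1.7 -2.6 -2.1] T [-0.3  -0.27 -0.03] TOGO mm [-38.8 -12.5   2.9] turn 0.6946862321291802
r 54.93168192884352 theta 0.7602505507301021 yaw theta 0.6946862321291802
```

View pics/k3.png

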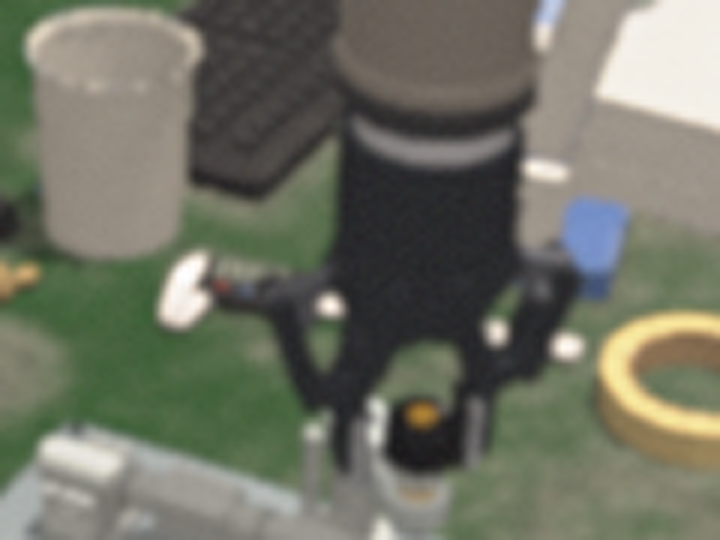

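Emit:
apply_moves:
  deltas:
    - [-8.2,-0.6,1,0.15]
    - [-8.2,-0.6,1,0.15]
    - [-8.2,-0.6,1,0.15]
    - [-8.2,-0.6,0.5,0.15]
    - [-4,-0.2,0,0.08]

```text
t: 15.58
eef_pos: [0.5162, -0.1547, 0.0966]
tcp_rot: [-0.002, -0.695, 0.719, -0.005]
ft_force: [-1.2, -2.3, -2.7]
gripper_width: 0.043
```

Run:
```python
from h import *
togo([.5125,-.1468,.094],-1.604);arc()
p,d=cams.get_image("scene"); crop(p,290,145,410,235,6,f"pics/k4.png")
```

```text
t 15.57 pos [ 0.5162 -0.1547  0.0966] yaw -1.605 w 0.043 q [-0.43  0.51  1.67 -0.01  0.95  1.18] quat [-0.0019 -0.6949  0.7191 -0.005 ]
F [-1.2 -2.3 -2.7] T [-0.38  0.16 -0.03] TOGO mm [-7.7  4.   2.6] turn -0.000994573930363174
r 51.66996791949904 theta 0.15110538895518433 yaw theta -0.000994573930362952
```

View pics/k4.png

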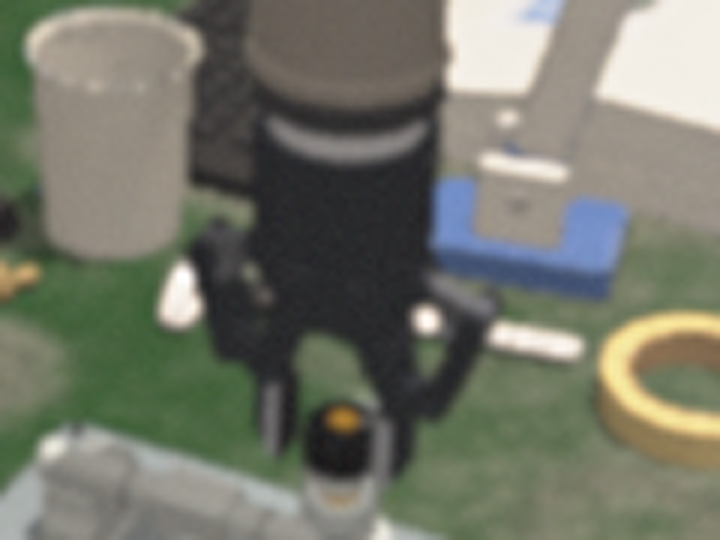

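Emit:
apply_moves:
  deltas:
    - [-4,2,0,0]
    - [-4,1,0,0]
    - [-3,0,0,0]

```text
t: 16.0
eef_pos: [0.5129, -0.1436, 0.0966]
tcp_rot: [-0.003, -0.696, 0.718, -0.005]
ft_force: [-3.7, -2.1, 0.9]
gripper_width: 0.0427
```

Run:
```python
from h import *
togo([.5125,-.1468,.094],-1.604);arc()
```

```text
t 16.0 pos [ 0.5129 -0.1436  0.0966] yaw -1.6017 w 0.0427 q [-0.41  0.5   1.69 -0.01  0.95  1.2 ] quat [-0.0025 -0.6961  0.7179 -0.0049]
F [-3.7 -2.1  0.9] T [-0.47  0.42 -0.07] TOGO mm [3.2 0.3 2.6] turn 0.0023059748660330115
r 54.80994055389918 theta -0.05789696287792534 yaw theta 0.0023059748660330115
```

Emit:
apply_moves:
  deltas:
    - [-2,0,0,0]
    - [-2,0,0,0]

```text
t: 16.25
eef_pos: [0.513, -0.1398, 0.0967]
tcp_rot: [-0.003, -0.697, 0.717, -0.005]
ft_force: [-2.5, -9.6, -0.6]
gripper_width: 0.0426
```

Run:
```python
from h import *
togo([.5125,-.1468,.094],-1.604);arc()
```

```text
t 16.25 pos [ 0.513  -0.1398  0.0967] yaw -1.6003 w 0.0426 q [-0.4   0.5   1.69 -0.01  0.95  1.2 ] quat [-0.0029 -0.6966  0.7174 -0.0053]
F [-2.5 -9.6 -0.6] T [-1.5   0.48 -0.09] TOGO mm [7.  0.3 2.7] turn 0.0037211224617808014
r 55.20436260188737 theta -0.1262991609010844 yaw theta 0.0037211224617810235
```

Emit:
apply_moves:
  deltas:
    - [-2,0,0,0]
    - [-2,0,0,0]

```text
t: 16.5
eef_pos: [0.5135, -0.1396, 0.0968]
tcp_rot: [-0.005, -0.697, 0.717, -0.008]
ft_force: [-2.9, -13.4, -3.4]
gripper_width: 0.0427
```

Emit:
apply_moves:
  deltas:
    - [5,0,0,0]
    - [2,0,0,0]
    - [0,0,0,0]

```text
t: 16.88
eef_pos: [0.5143, -0.1461, 0.0971]
tcp_rot: [-0.004, -0.697, 0.717, -0.008]
ft_force: [0.1, 0.0, -0.3]
gripper_width: 0.0422
```

Run:
```python
from h import *
togo([.5125,-.1468,.094],-1.604);arc()
for c in ["scene","top"]:
    p,d=cams.get_image(c); crop(p,270,145,390,235,6,f"pics/k5{c}.png")
    print([(np.round(r["at"],4),round(r["conf"],2)) for r in spotter.mark_of(c,"knob_grip")][:2])
```

```text
t 16.88 pos [ 0.5143 -0.1461  0.0971] yaw -1.5988 w 0.0422 q [-0.41  0.5   1.69 -0.02  0.94  1.2 ] quat [-0.0037 -0.6971  0.7169 -0.0083]
F [ 0.1  0.  -0.3] T [ 0.03 -0.07 -0.01] TOGO mm [0.8 1.8 3.1] turn 0.005219390094303833
r 53.254510222150515 theta -0.014062258229247782 yaw theta 0.005219390094304055
[(array([ 0.5067, -0.1474,  0.118 ]), 0.49)]
[]
```

View pics/k5scene.png

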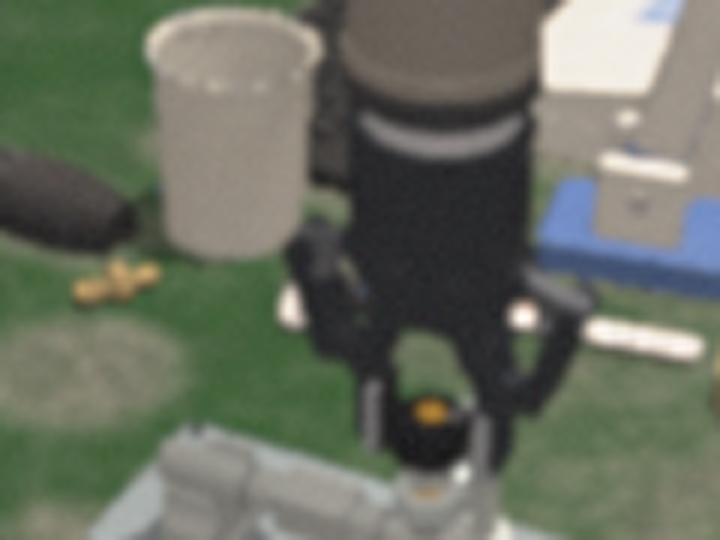

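Emit:
apply_moves:
  deltas:
    - [0,0,-15,0]
    - [0,0,-20,0]
    - [0,0,-15,0]
    - [0,0,0,-0.18]
    - [0,0,0,-0.18]
    - [0,0,0,-0.18]
    - [0,0,0,-0.18]
    - [0,0,0,-0.18]
    - [0,0,0,-0.18]
    - [0,0,0,-0.18]
    - [0,0,0,-0.18]
    - [0,0,0,-0.18]
    - [0,0,0,-0.18]
    - [0,0,0,-0.18]
    - [0,0,0,-0.18]
    - [0,0,0,-0.18]
    - [0,0,0,0]
  fingers: 0.4

```text
t: 19.2
eef_pos: [0.518, -0.1443, 0.1681]
tcp_rot: [0.016, 0.917, 0.398, 0.007]
ft_force: [0.5, -0.3, -0.2]
gripper_width: 0.0508
```

Run:
```python
from h import *
togo([.5125,-.144,.092],.75)
for c in ["scene","top"]:
    p,d=cams.get_image(c); crop(p,270,145,390,235,6,f"pics/k6{c}.png")
    print([(np.round(r["at"],4),round(r["conf"],2)) for r in spotter.mark_of(c,"knob_grip")][:2])
    print([(np.round(r["at"],4),round(r["conf"],2)) for r in spotter.boxes_of(c,"knob")][:2])
```

```text
t 19.2 pos [ 0.518  -0.1443  0.1681] yaw 0.8199 w 0.0508 q [-0.41  0.41  1.61 -0.01  1.09 -1.22] quat [0.0159 0.917  0.3985 0.0066]
F [ 0.5 -0.3 -0.2] T [-0.    0.01  0.01] TOGO mm [-3.5 -4.3 76.1] turn 0.06985572776955262
[(array([ 0.5081, -0.1477,  0.115 ]), 0.53)]
[(array([ 0.5007, -0.151 ,  0.127 ]), 0.47)]
[(array([ 0.5119, -0.1452,  0.11  ]), 0.48)]
[(array([ 0.5025, -0.1407,  0.1236]), 0.53)]
```

View pics/k6scene.png

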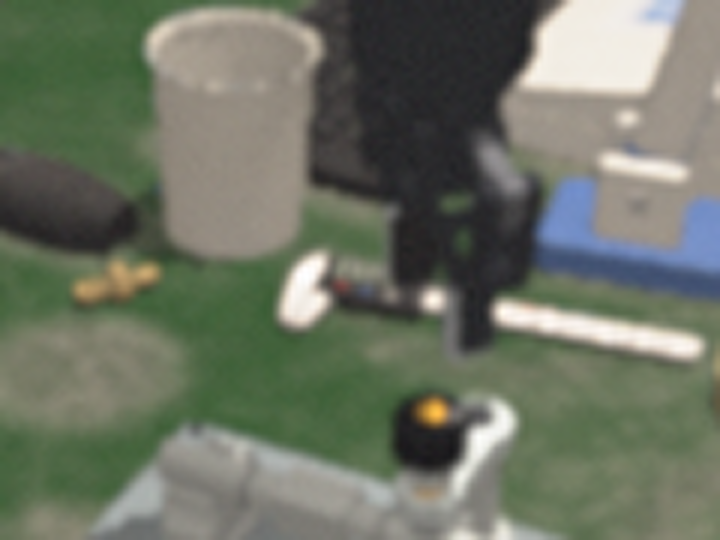

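Run:
```python
from h import *
px=lambda L,x0,y0,f:(np.array(L,float)+.5)/f-.5+[x0,y0]
print(toplane("scene",px([(433,410)],270,145,6),.127), toplane("scene",px([(585,125)],270,190,6),.127))
print((proj("scene",[[.5125,-.1455,.127]])-[270,145])*6)
```

```text
[[ 0.51412224 -0.14544812  0.127     ]] [[ 0.55257448 -0.20071095  0.127     ]]
[[429.15235115 409.58445108]]
```

Emit:
apply_moves:
  deltas:
    - [-4,-6,10,0.04]
    - [0,0,15,0]
    - [0,0,10,0]
    - [0,0,0,0]

```text
t: 20.0
eef_pos: [0.5118, -0.1441, 0.13]
tcp_rot: [0.015, 0.925, 0.379, 0.006]
ft_force: [0.7, -0.0, 0.7]
gripper_width: 0.0511
```

Run:
```python
from h import *
togo([.513,-.1452,.092],.75)
```

```text
t 20.0 pos [ 0.5118 -0.1441  0.13  ] yaw 0.7773 w 0.0511 q [-0.41  0.44  1.67 -0.01  0.99 -1.18] quat [0.0152 0.9253 0.3789 0.0065]
F [ 0.7 -0.   0.7] T [-0.01 -0.01  0.01] TOGO mm [ 0.1  1.7 38. ] turn 0.0272545963782993
```

Emit:
apply_moves:
  deltas:
    - [0,0.5,10,0]
    - [0,0.5,10,0]
    - [0,0,10,0]
    - [0,0,7,0]
    - [0,0,0,0]

```text
t: 20.62
eef_pos: [0.5139, -0.1459, 0.0904]
tcp_rot: [0.015, 0.925, 0.379, 0.007]
ft_force: [1.0, 0.0, 0.2]
gripper_width: 0.0508
```

Run:
```python
from h import *
togo([.513,-.1452,.092],.75)
p,d=cams.get_image("scene"); crop(p,270,145,390,235,6,f"pics/k7.png")
```

```text
t 20.62 pos [ 0.5139 -0.1459  0.0904] yaw 0.7776 w 0.0508 q [-0.41  0.5   1.71 -0.02  0.9  -1.18] quat [0.0153 0.9252 0.379  0.0065]
F [1.  0.  0.2] T [0.01 0.05 0.03] TOGO mm [-0.1 -1.1 -1.6] turn 0.027565174659672564
```

View pics/k7.png

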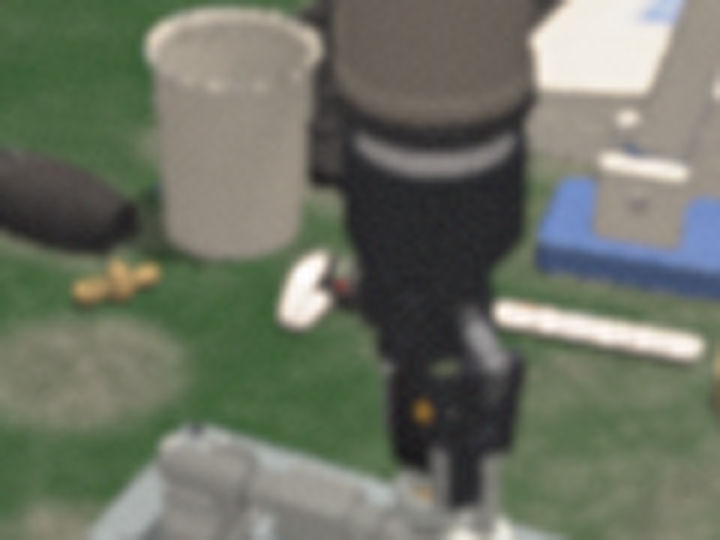

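Emit:
apply_moves:
  deltas:
    - [0,-1,-1,0]
    - [0,0,0,0]
    - [0,0,0,0]
    - [0,0,0,0]
  fingers: 1
  grip_force: 20

```text
t: 21.18
eef_pos: [0.5125, -0.1462, 0.0926]
tcp_rot: [0.016, 0.925, 0.379, 0.006]
ft_force: [-0.2, -1.5, -4.0]
gripper_width: 0.0324
```

Run:
```python
from h import *
togo([.513,-.1452,.092],.75)
```

```text
t 21.18 pos [ 0.5125 -0.1462  0.0926] yaw 0.7776 w 0.0324 q [-0.41  0.49  1.71 -0.02  0.9  -1.18] quat [0.0161 0.9252 0.379  0.0061]
F [-0.2 -1.5 -4. ] T [-0.03 -0.14 -0.03] TOGO mm [ 1.1 -0.4  0.6] turn 0.027590990921927627
```

Emit:
apply_moves:
  deltas:
    - [0,0,0,0.15]
    - [0,0,0,0.15]
    - [0,0,0,0.15]

```text
t: 21.55
eef_pos: [0.5119, -0.1466, 0.0922]
tcp_rot: [0.015, 0.987, 0.157, 0.009]
ft_force: [-0.4, -0.8, -1.6]
gripper_width: 0.0323
```

Run:
```python
from h import *
togo([.513,-.1452,.092],.75)
```

```text
t 21.55 pos [ 0.5119 -0.1466  0.0922] yaw 0.3154 w 0.0323 q [-0.41  0.49  1.71 -0.02  0.9  -0.72] quat [0.0146 0.9875 0.1569 0.0087]
F [-0.4 -0.8 -1.6] T [-0.38  0.27  0.04] TOGO mm [ 1.5 -1.   0.2] turn -0.4346253889717673
```

Emit:
apply_moves:
  deltas:
    - [0,0,0.2,0.15]
    - [0,0,0.2,0.15]
    - [0,0,0.2,0.15]

```text
t: 21.92
eef_pos: [0.5112, -0.1466, 0.0918]
tcp_rot: [0.012, 0.997, -0.074, 0.011]
ft_force: [-0.2, -0.4, -1.5]
gripper_width: 0.0324
```

```bash
python3 -c "
from h import *
togo([.513,-.1452,.092],.75)"
```

```text
t 21.93 pos [ 0.5112 -0.1466  0.0918] yaw -0.1487 w 0.0324 q [-0.41  0.5   1.71 -0.02  0.91 -0.25] quat [ 0.0125  0.9971 -0.0744  0.0108]
F [-0.2 -0.4 -1.5] T [-0.08  0.52  0.03] TOGO mm [ 1.6 -1.7 -0.2] turn -0.8987288309837922
```

Emit:
apply_moves:
  deltas:
    - [0,0,0.2,0.15]
    - [0,0,0.2,0.15]

```text
t: 22.18
eef_pos: [0.5108, -0.1464, 0.0916]
tcp_rot: [0.011, 0.974, -0.227, 0.012]
ft_force: [-0.9, -1.7, 0.6]
gripper_width: 0.0325
```

```bash
python3 -c "
from h import *
togo([.513,-.1452,.092],.75)"
```

```text
t 22.18 pos [ 0.5108 -0.1464  0.0916] yaw -0.4584 w 0.0325 q [-0.41  0.5   1.71 -0.02  0.91  0.06] quat [ 0.0107  0.9737 -0.2273  0.012 ]
F [-0.9 -1.7  0.6] T [0.04 0.53 0.03] TOGO mm [ 1.5 -2.1 -0.4] turn -1.208397365224453
```

Emit:
apply_moves:
  deltas:
    - [0,-0.4,0.1,0.15]

```text
t: 22.3
eef_pos: [0.5107, -0.1462, 0.0915]
tcp_rot: [0.01, 0.953, -0.302, 0.012]
ft_force: [-0.9, -3.7, -1.8]
gripper_width: 0.0326
```

```bash
python3 -c "
from h import *
togo([.513,-.1452,.092],.75)"
```

```text
t 22.3 pos [ 0.5107 -0.1462  0.0915] yaw -0.6131 w 0.0326 q [-0.41  0.5   1.71 -0.02  0.91  0.21] quat [ 0.01    0.9532 -0.3018  0.0124]
F [-0.9 -3.7 -1.8] T [-0.26  0.62 -0.01] TOGO mm [ 1.3 -2.1 -0.5] turn -1.363103133574942
```

Emit:
apply_moves:
  deltas:
    - [0,-0.4,0.1,0.15]

```text
t: 22.42
eef_pos: [0.5106, -0.146, 0.0914]
tcp_rot: [0.009, 0.927, -0.375, 0.013]
ft_force: [-0.4, -3.8, -1.1]
gripper_width: 0.0324
```

```bash
python3 -c "
from h import *
togo([.513,-.1452,.092],.75)"
```

```text
t 22.43 pos [ 0.5106 -0.146   0.0914] yaw -0.768 w 0.0324 q [-0.41  0.5   1.71 -0.02  0.91  0.37] quat [ 0.0094  0.927  -0.3746  0.0128]
F [-0.4 -3.8 -1.1] T [-0.17  0.59  0.01] TOGO mm [ 1.1 -2.3 -0.6] turn -1.5179632052334453
```

Emit:
apply_moves:
  deltas:
    - [0,-0.4,0.1,0.15]

```text
t: 22.55
eef_pos: [0.5105, -0.1459, 0.0914]
tcp_rot: [0.009, 0.895, -0.445, 0.013]
ft_force: [-1.2, -2.9, 0.1]
gripper_width: 0.0321
```

```bash
python3 -c "
from h import *
togo([.513,-.1452,.092],.75)"
```

```text
t 22.55 pos [ 0.5105 -0.1459  0.0914] yaw -0.9229 w 0.0321 q [-0.41  0.5   1.71 -0.02  0.91  0.53] quat [ 0.0086  0.8953 -0.4452  0.0131]
F [-1.2 -2.9  0.1] T [-0.05  0.56  0.04] TOGO mm [ 0.9 -2.4 -0.6] turn -1.6729359608353267
```

Emit:
apply_moves:
  deltas:
    - [0,-0.2,0.1,0.15]

```text
t: 22.68
eef_pos: [0.5105, -0.1459, 0.0913]
tcp_rot: [0.008, 0.858, -0.513, 0.013]
ft_force: [-0.7, -1.1, -0.7]
gripper_width: 0.0323
```

```bash
python3 -c "
from h import *
togo([.513,-.1452,.092],.75)"
```

```text
t 22.68 pos [ 0.5105 -0.1459  0.0913] yaw -1.078 w 0.0323 q [-0.41  0.5   1.71 -0.02  0.91  0.68] quat [ 0.0077  0.8581 -0.5132  0.0135]
F [-0.7 -1.1 -0.7] T [0.12 0.4  0.04] TOGO mm [ 0.6 -2.5 -0.7] turn -1.8280187155347756
```

Emit:
apply_moves:
  deltas:
    - [0,-0.2,0.1,0.15]

```text
t: 22.8
eef_pos: [0.5108, -0.1458, 0.0913]
tcp_rot: [0.007, 0.816, -0.578, 0.014]
ft_force: [1.6, -0.0, -2.4]
gripper_width: 0.0324
```

```bash
python3 -c "
from h import *
togo([.513,-.1452,.092],.75)"
```

```text
t 22.8 pos [ 0.5108 -0.1458  0.0913] yaw -1.2322 w 0.0324 q [-0.41  0.5   1.71 -0.02  0.91  0.84] quat [ 0.0068  0.8161 -0.5778  0.0142]
F [ 1.6 -0.  -2.4] T [ 0.05 -0.03  0.54] TOGO mm [ 0.2 -2.3 -0.7] turn -1.9822160557184905
```

Emit:
apply_moves:
  deltas:
    - [0,-0.2,0.1,0.15]

```text
t: 22.92
eef_pos: [0.5113, -0.1456, 0.0914]
tcp_rot: [0.006, 0.769, -0.639, 0.015]
ft_force: [1.3, 0.3, -0.9]
gripper_width: 0.0324
```

```bash
python3 -c "
from h import *
togo([.513,-.1452,.092],.75)"
```

```text
t 22.93 pos [ 0.5113 -0.1456  0.0914] yaw -1.3864 w 0.0324 q [-0.41  0.5   1.71 -0.02  0.91  0.99] quat [ 0.0055  0.7692 -0.6389  0.0149]
F [ 1.3  0.3 -0.9] T [ 0.19 -0.07  0.41] TOGO mm [-0.1 -1.8 -0.6] turn -2.1363992591298224
```

Emit:
apply_moves:
  deltas:
    - [0,-0.2,0.1,0.15]

```text
t: 23.05
eef_pos: [0.5119, -0.1455, 0.0915]
tcp_rot: [0.004, 0.718, -0.696, 0.016]
ft_force: [1.5, -1.0, -2.1]
gripper_width: 0.032
```

```bash
python3 -c "
from h import *
togo([.513,-.1452,.092],.75)"
```

```text
t 23.05 pos [ 0.5119 -0.1455  0.0915] yaw -1.5404 w 0.032 q [-0.41  0.5   1.71 -0.02  0.91  1.15] quat [ 0.0043  0.7178 -0.6961  0.0157]
F [ 1.5 -1.  -2.1] T [ 0.02 -0.08  0.46] TOGO mm [-0.3 -1.2 -0.5] turn -2.290360496530429
```

Emit:
apply_moves:
  deltas:
    - [0,0,0,0.1]
    - [0,0,0,0.1]
  grip_force: 35

```text
t: 23.3
eef_pos: [0.5123, -0.1457, 0.0917]
tcp_rot: [-0.003, -0.643, 0.765, -0.017]
ft_force: [0.8, -2.3, -2.5]
gripper_width: 0.0317
```

```bash
python3 -c "
from h import *
togo([.513,-.1452,.092],.75)"
```

```text
t 23.3 pos [ 0.5123 -0.1457  0.0917] yaw -1.7442 w 0.0317 q [-0.41  0.5   1.71 -0.03  0.91  1.35] quat [-0.0029 -0.6432  0.7655 -0.0168]
F [ 0.8 -2.3 -2.5] T [-0.12 -0.18  0.68] TOGO mm [-0.6 -0.7 -0.3] turn -2.4942145835600904
```

Emit:
apply_moves:
  deltas:
    - [0,0,0,0.1]

```text
t: 23.42
eef_pos: [0.5123, -0.1457, 0.0917]
tcp_rot: [-0.002, -0.604, 0.797, -0.017]
ft_force: [0.7, -1.9, -2.5]
gripper_width: 0.0317
```

```bash
python3 -c "
from h import *
togo([.513,-.1452,.092],.75)"
```

```text
t 23.43 pos [ 0.5123 -0.1457  0.0917] yaw -1.8455 w 0.0317 q [-0.41  0.5   1.71 -0.03  0.91  1.45] quat [-0.0023 -0.6037  0.797  -0.0171]
F [ 0.7 -1.9 -2.5] T [-0.15 -0.07  0.84] TOGO mm [-0.7 -0.5 -0.3] turn -2.595459325510351
```

Emit:
apply_moves:
  deltas:
    - [0,0,0,0.1]
    - [0,0,0,0]

```text
t: 23.68
eef_pos: [0.5124, -0.1459, 0.0918]
tcp_rot: [-0.002, -0.563, 0.826, -0.018]
ft_force: [-2.1, -0.6, -1.9]
gripper_width: 0.032
```

```bash
python3 -c "
from h import *
togo([.513,-.1452,.092],.75)
p,d=cams.get_image('scene'); crop(p,270,145,390,235,6,'pics/s1.png')
p,d=cams.get_image('top'); crop(p,270,145,390,235,6,'pics/s2.png')
"
```

```text
t 23.68 pos [ 0.5124 -0.1459  0.0918] yaw -1.9448 w 0.032 q [-0.41  0.5   1.71 -0.03  0.91  1.55] quat [-0.0019 -0.5633  0.826  -0.0177]
F [-2.1 -0.6 -1.9] T [-0.03  0.19  0.54] TOGO mm [-0.9 -0.3 -0.2] turn -2.6948368054694445
```

View pics/s1.png

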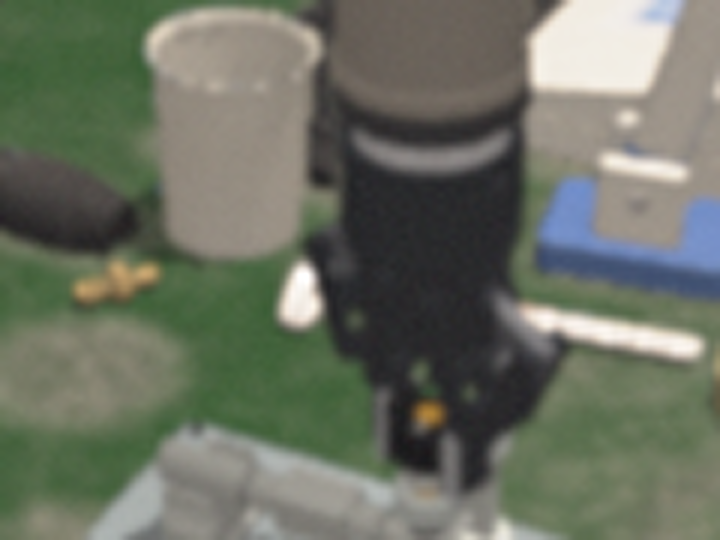

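Emit:
apply_moves:
  deltas:
    - [0,0,0,-0.03]
    - [0,0,0,0]

```text
t: 24.02
eef_pos: [0.5124, -0.1458, 0.0918]
tcp_rot: [-0.002, -0.577, 0.817, -0.017]
ft_force: [-0.8, -2.5, -1.8]
gripper_width: 0.0319
```

```bash
python3 -c "
from h import *
togo([.513,-.1452,.092],.75)"
```

```text
t 24.02 pos [ 0.5124 -0.1458  0.0918] yaw -1.9116 w 0.0319 q [-0.41  0.5   1.71 -0.03  0.91  1.52] quat [-0.0019 -0.577   0.8166 -0.0175]
F [-0.8 -2.5 -1.8] T [-0.08  0.14  0.04] TOGO mm [-0.8 -0.3 -0.2] turn -2.661611022327481
```

Emit:
apply_moves:
  deltas:
    - [0,0,0,-0.03]
    - [0,0,0,0]

```text
t: 24.28
eef_pos: [0.5124, -0.1458, 0.0918]
tcp_rot: [-0.002, -0.59, 0.807, -0.017]
ft_force: [-0.5, -2.1, -2.3]
gripper_width: 0.0316
```

```bash
python3 -c "
from h import *
togo([.513,-.1452,.092],.75)"
```

```text
t 24.27 pos [ 0.5124 -0.1458  0.0918] yaw -1.8796 w 0.0316 q [-0.41  0.5   1.71 -0.03  0.91  1.49] quat [-0.002  -0.59    0.8072 -0.0173]
F [-0.5 -2.1 -2.3] T [-0.06  0.04  0.1 ] TOGO mm [-0.7 -0.4 -0.2] turn -2.629627770863258
```

Emit:
apply_moves:
  deltas:
    - [0,0,0,-0.03]
    - [0,0,0,0]

```text
t: 24.52
eef_pos: [0.5124, -0.1457, 0.0918]
tcp_rot: [-0.002, -0.603, 0.798, -0.017]
ft_force: [-0.8, -1.7, -1.5]
gripper_width: 0.0319
```

```bash
python3 -c "
from h import *
togo([.513,-.1452,.092],.75)"
```

```text
t 24.52 pos [ 0.5124 -0.1457  0.0918] yaw -1.8476 w 0.0319 q [-0.41  0.5   1.71 -0.03  0.91  1.45] quat [-0.0022 -0.6028  0.7977 -0.0172]
F [-0.8 -1.7 -1.5] T [-0.05  0.04  0.05] TOGO mm [-0.7 -0.4 -0.2] turn -2.597609258191711
```

Emit:
apply_moves:
  deltas:
    - [0,0,-0.1,-0.15]
    - [0,0,-0.1,-0.15]
    - [0,0,-0.1,-0.15]
    - [0,0,-0.1,-0.15]
    - [0,0,-0.1,-0.15]
    - [0,0,-0.1,-0.15]

```text
t: 25.28
eef_pos: [0.5121, -0.1448, 0.0923]
tcp_rot: [0.009, 0.896, -0.444, 0.014]
ft_force: [-1.3, -2.1, -1.3]
gripper_width: 0.0316
```

```bash
python3 -c "
from h import *
togo([.5124,-.1458,.092],-.345)"
```

```text
t 25.27 pos [ 0.5121 -0.1448  0.0923] yaw -0.9197 w 0.0316 q [-0.41  0.5   1.71 -0.02  0.91  0.53] quat [ 0.0088  0.896  -0.4438  0.0135]
F [-1.3 -2.1 -1.3] T [ 0.26  0.22 -0.05] TOGO mm [1.  0.4 0.3] turn -0.5747445612840192
```

Emit:
apply_moves:
  deltas:
    - [0,0,-0.1,-0.15]
    - [0,0,-0.1,-0.15]
    - [0,0,-0.1,-0.15]
    - [0,0,0,-0.09]
    - [0,0,0,0]

```text
t: 25.9
eef_pos: [0.5117, -0.1446, 0.0927]
tcp_rot: [0.012, 0.984, -0.18, 0.01]
ft_force: [-1.0, -0.4, -1.7]
gripper_width: 0.032
```

```bash
python3 -c "
from h import *
togo([.5124,-.1458,.092],-.345)"
```

```text
t 25.9 pos [ 0.5117 -0.1446  0.0927] yaw -0.3617 w 0.032 q [-0.41  0.5   1.71 -0.02  0.91 -0.03] quat [ 0.0119  0.9836 -0.18    0.01  ]
F [-1.  -0.4 -1.7] T [0.12 0.25 0.04] TOGO mm [1.  0.9 0.7] turn -0.01670828705551175
```

Emit:
apply_moves:
  deltas:
    - [-0.4,-1,0,-0.016]
    - [-0.4,-1,0,0]

```text
t: 26.15
eef_pos: [0.5118, -0.1443, 0.0927]
tcp_rot: [0.014, 0.985, -0.173, 0.01]
ft_force: [-0.9, -7.8, -2.7]
gripper_width: 0.0317
```

```bash
python3 -c "
from h import *
togo([.5124,-.1458,.092],-.345)"
```

```text
t 26.15 pos [ 0.5118 -0.1443  0.0927] yaw -0.3476 w 0.0317 q [-0.41  0.5   1.71 -0.03  0.91 -0.04] quat [ 0.0135  0.9848 -0.173   0.0103]
F [-0.9 -7.8 -2.7] T [-0.86  0.38 -0.03] TOGO mm [1.1 1.2 0.7] turn -0.0025699359536575095
```

Emit:
apply_moves:
  deltas:
    - [-0.2,-0.4,0,0]
    - [0,0,0,0]

```text
t: 26.4
eef_pos: [0.5117, -0.1447, 0.0927]
tcp_rot: [0.014, 0.985, -0.174, 0.01]
ft_force: [0.4, -0.7, -0.7]
gripper_width: 0.0319
```

```bash
python3 -c "
from h import *
togo([.5124,-.1458,.092],-.345)
for c in ['scene','top']:
    p,d=cams.get_image(c); cv2.imwrite(f'pics/end_{c}.png',p[:,:,::-1])
    crop(p,270,165,390,265,6,f'pics/ende_{c}.png')
    for n in ['shaft_mid','v_mid','knob_grip']: print(c,n,[(np.round(r['at'],4),round(r['conf'],2)) for r in spotter.mark_of(c,n)][:2])
togo([.5124,-.1458,.092],-.345)
"
```

```text
t 26.4 pos [ 0.5117 -0.1447  0.0927] yaw -0.3499 w 0.0319 q [-0.41  0.5   1.71 -0.03  0.91 -0.04] quat [ 0.014   0.9846 -0.1742  0.0104]
F [ 0.4 -0.7 -0.7] T [0.12 0.21 0.04] TOGO mm [1.  0.8 0.7] turn -0.004887626960214941
scene shaft_mid [(array([ 0.5136, -0.0898,  0.0508]), 0.89)]
scene v_mid [(array([ 0.5149, -0.0905,  0.0524]), 0.96)]
scene knob_grip [(array([ 0.5097, -0.1483,  0.1142]), 0.41)]
top shaft_mid [(array([ 0.5151, -0.0947,  0.0491]), 0.56), (array([ 0.5117, -0.0936,  0.0416]), 0.52)]
top v_mid [(array([ 0.5126, -0.0896,  0.0536]), 0.88), (array([ 0.514 , -0.0922,  0.0032]), 0.62)]
top knob_grip []
t 26.8 pos [ 0.5117 -0.1446  0.0927] yaw -0.349 w 0.0319 q [-0.41  0.5   1.71 -0.03  0.91 -0.04] quat [ 0.014   0.9846 -0.1737  0.0104]
F [-1.2 -4.3 -1.5] T [-0.14  0.3  -0.02] TOGO mm [1.  0.9 0.7] turn -0.003971042238218203
```

View pics/ende_scene.png

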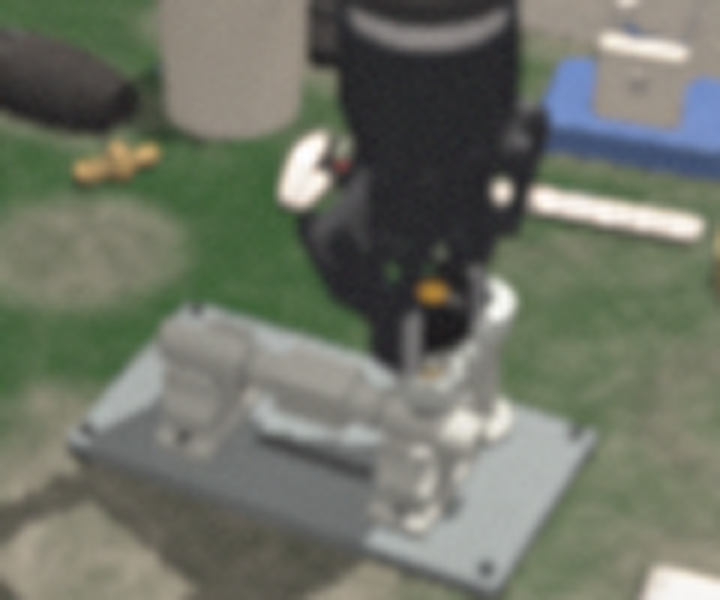

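View pics/end_scene.png

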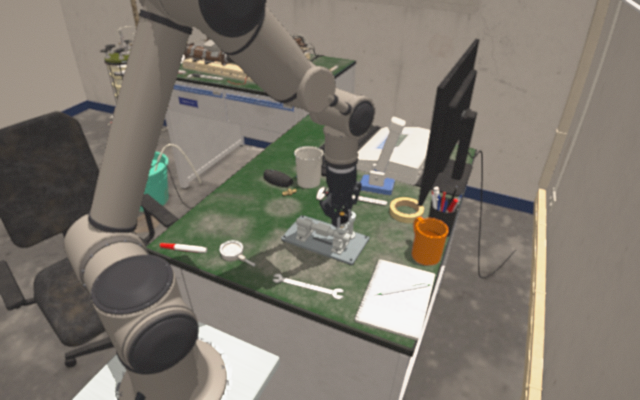

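View pics/ende_top.png

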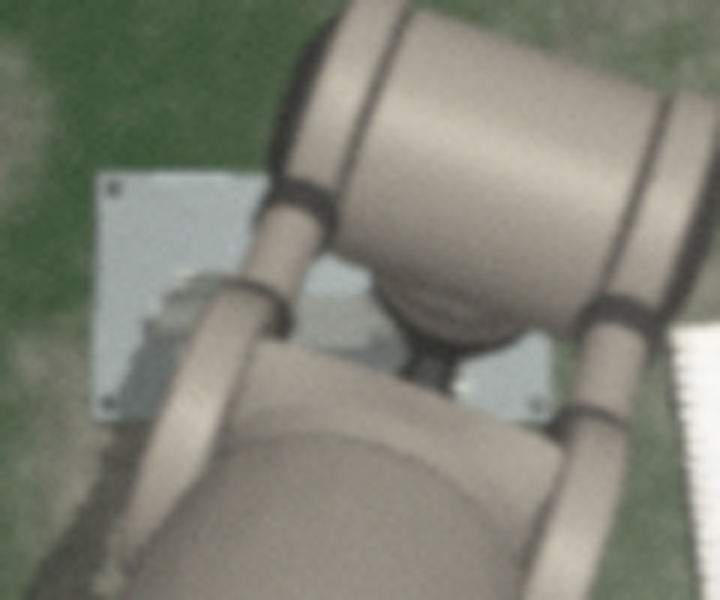

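```bash
python3 -c "
from h import *
print(job.sign_off()); togo([.5124,-.1458,.092],-.345)"
```

```text
the job is handed in; nothing more can be done
None
the job is handed in; nothing more can be done
```

The job is done and handed in at about 27 s of the 61 s allowed. The gripper is still holding the thumbscrew at 35 N, about a quarter turn off its seat.

- **Shaft:** It lies level in both Vs. From the shaft ends in the top picture, taken after release, the collar's middle is within about 1 mm of midway. The networks' v_mid and shaft_mid readings disagreed by more: 0.7 to 1.3 mm from the scene camera, but 5 to 7 mm in y from the top camera. I trusted the fit to the shaft ends.
- **Hold-down arm:** I led it round by the knob. At the stop, further pushing only raised the force to about 13 N. A second push at the end again met a firm stop, at about 8 N. In between, during seating, the arm may have been up to about 1.4 mm off the stop.
- **Thumbscrew:** It turned about 1.9 rad clockwise, then the torque jumped from 0.04 to 0.54 N m. The fingers slipped at 20 N and the knob still held at 35 N (0.84 N m), so I took it as hard down.
- **Backing off:** I released the wind-up, took that angle as the seat (good to about ±0.02 rad), and turned back to within 0.005 rad of a quarter turn. The drag stayed at about 0.05 N m, so there was no sign of slipping.
- **Other checks:** The last pictures show the shaft still in the Vs and the other things on the bench apparently where they were. I could not read the knob's index line in the pictures, so the setting rests on torque and tool angle only.

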